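# Clamp a cheese mould with a ratchet-knob press

## Robot

A 7-joint arm with a two-finger parallel gripper is mounted at the origin on the work surface. World frame = base frame: x ahead of the robot, y to its left, z up, the work surface at z = 0. Lengths are in mm, angles in degrees, forces in N, time in s.
With the tool pointing down it reaches from about 425 to 950 mm from the base axis. Payload 16.7 kg.
Tool frame: the origin (TCP) lies between the finger pads; the fingertips stand 25 mm ahead of it and the grasp point (between the pads) lies 6 mm ahead of it (arm.tips_ahead is the distance from the TCP to the fingertips, in mm); z points along the fingers, y is the line along which they close (so a half turn about z gives the same grasp; the last joint's range is limited). The gripper opens to 94 mm and grips with 3 to 60 N. Pads are 16 mm wide; open, the fingers measure 119 mm over their backs; the gripper's body (75 mm by 177 mm) begins 78 mm behind the grasp point.
Start: joints at [63.799, 24.414, 4.234, 92.017, -1.954, 63.644, -3.845], TCP at [204.468, -643.249, 230.467] pointing down, gripper open.
Joint ranges: [-163.25, 163.25], [-28.42, 122.38], [-70.27, 78.77], [12.13, 141.07], [-58.53, 238.53], [9.26, 117.41], [-156.51, 156.51]. Speed limits (degrees/s): [108.29, 108.29, 136.94, 136.94, 172.46, 172.46, 172.46].

## Interface

Orientations are given as [roll, pitch, yaw] about the fixed x, y, z axes, in that order (R = Rz(yaw) Ry(pitch) Rx(roll)).
In Python, from bench import arm gives the robot as it stands.
- The arm moves only by the shell command python3 -m handwheel 'ROWS' [FORCE]. ROWS is JSON, a list of rows, each an object with "dp": the shift along the world's x, y, z in cm, a list of three; "yaw": the turn about the world's z in degrees; "fingers": the opening in per cent of the stroke, from 0 (shut) to 100 (fully open). A call has 1 to 5 rows; each row is the pose to reach, as a shift and turn from the pose commanded when the call began; what a row does not reach only later rows make up. A row lasts 1/10 s, in which the tool goes at most 50 mm and 8.59 degrees, less where a joint would pass 70% of its speed; a pose out of reach is approached as far as the arm can. A call with a gripper value outside its range is refused whole. The fingers move at their own pace and stop on an object; FORCE is the grip in N (left out, the last holds). Time passes only in rows, so rows that repeat a pose let the fingers close. It gives the time, the measured TCP pose, the force, the opening and the grip force at its end, in the units of the state.
- arm.state(): the state, without advancing time (a new reading comes with each control period).
- arm.snapshot(name): name is "side" or "top"; returns the picture (420x560x3 uint8, blue, green, red); there is no depth.
- arm.camera_params(name): a dict with "K" (3x3 intrinsics, pixels), "R" (3x3) and "t" (3): a world point X has camera coordinates R X + t. Camera axes: x right, y down, z forward; pixel columns grow to the right and rows downward; lengths in mm; the calibration is good to about 2 mm. A picture is of the moment at which its call begins. camera_params takes no time and is no camera call.
- arm.job_done(): hands the job in; it is judged then, once.
Trained networks look in the newest picture that a camera, given by its name, has taken for a name from the list of things; names that differ only in an ending like _2 or _b are one class to them, and where a whole thing is asked for, a point or a joint stands for the part that bears it (a point fixed in the world has none). Each returns a list of dicts, best first, with "p" (0 to 1); they miss things now and then, are a little off and sometimes report something else, mostly with a low value. They report only what shows in the picture. A call takes as long as a camera call.
- arm.spot_in(camera, thing): "extent" ([left, top, right, bottom] in pixels, round what is visible of it).
- arm.silhouettes(camera, thing): "region" (420x560 bool, what is visible of it) and "extent" ([left, top, right, bottom] in pixels, round what is visible of it).
The state is a dict: "t": time; "joint_pos": joint angles; "qd": joint speeds; "joint_torque": joint torques, N m; "eef_pos": TCP position; "eef_rot": TCP orientation; "contact_force": force on the tool from outside, world axes, zero at the start; "moment": the same for the moment, N m; "opening": finger opening in mm; "finger_force": force on a finger pad.
Only numpy, scipy, OpenCV 4.12 (cv2) and the standard library are available. Lean on these libraries where they do the work, as an engineer would, in place of code of your own. Each camera call takes 0.05 s, during which the arm holds its last target. There are 200 camera calls.

## Task

Gently push the sled with the cheese mould fully home under the press, up to its end stop. Then turn the red ratchet knob clockwise until the press foot bears on the mould and the knob slips at its set torque; let it slip by one to three clicks, no more, and let go, leaving the mould clamped and the things around the press undisturbed.

Things in the scene. Friction and masses are not known exactly. Their poses are not given: they have to be found in the camera images.
- push_face (a point): Centre of the front of the blue push pad (90 mm wide, 8 thick, 46 tall; its top 20 mm above this point) at the sled's near end. x points along the travel, into the press; z up. Push here along x: about 2 N of rubbing, then a hard end stop. The pad gives on springs, 2.5 N/mm, up to 10 mm, before a blue block. At home and unpressed it is 90 mm before the knob's axis. Over 30 N does damage.
- sled (a joint): Travel of the sled in m: 0 fully out, 0.070 home at its end stop.
- mould: White perforated cheese mould with a pink lid, 52 mm across, 60 mm tall, about 0.3 kg, standing loose in the sled's ring socket (1.5 mm play all round, 12 mm deep); origin at the centre of its underside. It stays in the socket and is not handled.
- knob_grip (a point): On the vertical axis of the red knob at the height to grip, 177 mm above the table: an upright bar 46 mm long (along x; white line on top), 24 mm thick (y), from 25 mm below to 14 mm above this point, on a 44 mm black disc. Grip across its thickness from above. It stays at this height; clockwise from above tightens. Rubber-mounted: yields 0.13 rad at the set torque. A click is 0.35 rad of slip.
- collar_mark (a point): Top centre of the brass collar (54 mm across) under the knob, which drives the screw; its red mark lies along x. Knob and collar turn together, x axes aligned, until the clutch slips; the slip is how far the knob's x is then clockwise of the collar's x. The screw keeps its place when let go. With the knob held still after a turn the moment reads some 0.05 to 0.1 N m lower than while turning.
- foot: Steel press foot, 36 mm across, on the knob's axis over the mould's home; origin at the centre of its underside. 0.5 to 2.1 rad of turning at about 0.22 N m brings it on to the mould; then the moment climbs within 0.2 rad to 0.40 N m, where the clutch slips and it stays level. The bridge above is 165 mm wide across the sled, 50 mm along it, its top 137 mm above the table.
- jug: Bystander: pink mug-shaped jug, 80 mm across, 85 mm tall, origin at the centre of its underside.
- biscuits: Bystander: upright stack of round biscuits, 56 mm across, 78 mm tall, origin at the centre of its underside.
- tub: Bystander: white cream-cheese tub with foil lid, 84 mm across, 38 mm tall, origin at the centre of its underside.

How it is judged:
By the outcome, as a careful person would: the job done as asked, in the order asked, and still so for the second after the job is handed in, with the robot touching nothing.
It also fails if it takes over 72 s, if anything falls off the work surface, if the arm or the gripper's body presses on something with over 40 N, if the wrist force passes 120 N, or if a joint passes its speed limit or range.

## Working session

There is one attempt and no reset: what is moved stays moved. The work goes in short steps, Python scripts to look and compute and a shell command to move; the robot and the scene stay as the last step left them, time stands still between calls to the robot, and variables do not carry over. Pictures are saved under pics/ and viewed, at most 10 in all, crops included, and the job is handed in when it is done.

```bash
mkdir -p pics; ls
cat > h.py <<'E'
import numpy as np,cv2
from bench import arm
def ray(c,uv):
    p=arm.camera_params(c);K,R,t=[np.array(p[k],float) for k in("K","R","t")]
    return -R.T@t.ravel(), R.T@np.linalg.solve(K,[uv[0],uv[1],1])
def onz(c,uv,z):
    o,d=ray(c,uv);return o+d*(z-o[2])/d[2]
def proj(c,X):
    p=arm.camera_params(c);K,R,t=[np.array(p[k],float) for k in("K","R","t")]
    q=K@(R@np.array(X,float)+t.ravel());return q[:2]/q[2]
E
python3 - <<'E'
from h import *
a=arm.snapshot("side");b=arm.snapshot("top")
cv2.imwrite("pics/s0.png",a);cv2.imwrite("pics/t0.png",b)
for c in("side","top"):
  for n in("push_face","knob_grip","collar_mark","mould","foot","jug","biscuits","tub"):
    print(c,n,[(np.round(d["extent"]).tolist(),round(d["p"],2)) for d in arm.spot_in(c,n)[:2]])
print(arm.state()["eef_rot"],arm.state()["t"],arm.state()["opening"])
for c in("side","top"): print(ray(c,(280,210)))
E
```

```text
pics
side push_face [([351.0, 197.0, 360.0, 229.0], 0.44), ([304.0, 198.0, 358.0, 228.0], 0.31)]
side knob_grip [([288.0, 152.0, 309.0, 172.0], 0.7), ([309.0, 190.0, 333.0, 219.0], 0.64)]
side collar_mark [([284.0, 153.0, 307.0, 181.0], 0.95)]
side mould [([307.0, 189.0, 334.0, 218.0], 0.73)]
side foot []
side jug [([277.0, 230.0, 333.0, 281.0], 0.96)]
side biscuits [([324.0, 161.0, 344.0, 194.0], 0.79)]
side tub [([278.0, 174.0, 286.0, 191.0], 0.53)]
top push_face [([334.0, 301.0, 380.0, 311.0], 0.66)]
top knob_grip [([340.0, 213.0, 361.0, 238.0], 0.73)]
top collar_mark [([336.0, 214.0, 362.0, 244.0], 0.72)]
top mould [([334.0, 255.0, 363.0, 278.0], 0.63)]
top foot []
top jug [([228.0, 228.0, 265.0, 286.0], 0.94)]
top biscuits [([424.0, 262.0, 462.0, 290.0], 0.78)]
top tub [([405.0, 200.0, 445.0, 240.0], 0.89)]
[ 1.79998774e+02 -4.27041965e-03  1.76345974e+01] 0.9 93.9296062397979
(array([502.85499354, 741.37362176, 537.77756997]), array([ 0.14898073, -0.84958248, -0.50606012]))
(array([ 482.84063919,   61.62583925, 1172.83181439]), array([ 0.1614404 , -0.03188984, -0.98648066]))
```

View pics/s0.png

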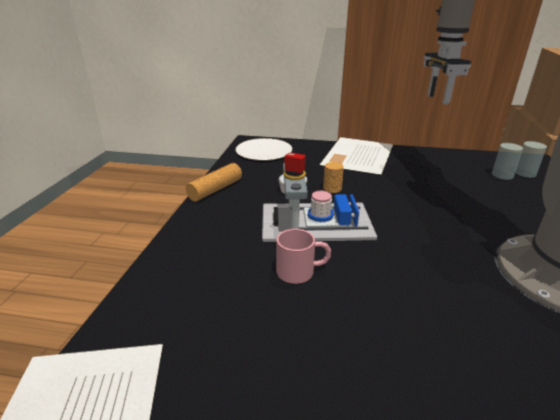

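View pics/t0.png

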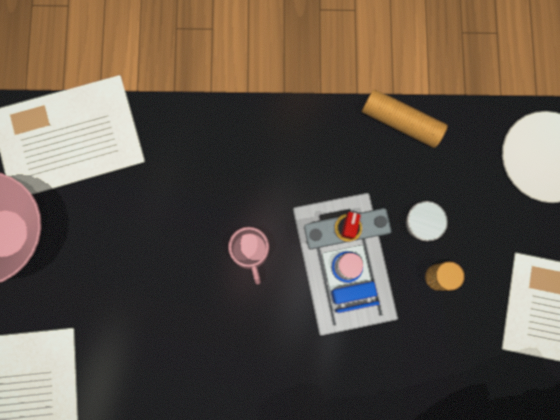

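The side view shows the press near (300,200), the blue pad at its right (355,213) and the jug in front. The top view shows the knob at (350,226), mould (349,266), pad (357,306), tub (427,220), biscuits (445,276) and jug (248,247).

Run:
```python
from h import *
b=arm.snapshot("top")
cr=b[185:345,280:480];cv2.imwrite("pics/t1.png",cv2.resize(cr,(750,600),interpolation=cv2.INTER_CUBIC))
for uv in[(10,10),(280,210)]: print(onz("top",uv,0))
# plate corners
for uv in[(294,207),(370,194),(397,319),(320,334)]: print("plate",np.round(onz("top",uv,8),1))
m=arm.silhouettes("top","knob_grip")
for d in m[:2]:
  v,u=np.nonzero(d["region"]);print("knob",d["p"],u.mean(),v.mean(),len(u),onz("top",(u.mean(),v.mean()),191))
  pts=np.c_[u,v].astype(np.float32);print(cv2.minAreaRect(pts))
for n,z in(("push_face",0),("jug",85),("biscuits",78),("tub",38),("mould",60)):
  for d in arm.silhouettes("top",n)[:1]:
    v,u=np.nonzero(d["region"]);print(n,d["p"],u.mean(),v.mean(),onz("top",(u.mean(),v.mean()),z),cv2.minAreaRect(np.c_[u,v].astype(np.float32)))
# red pixels
hsv=cv2.cvtColor(b,cv2.COLOR_BGR2HSV)
r=((hsv[...,0]<6)|(hsv[...,0]>174))&(hsv[...,1]>200)&(hsv[...,2]>90)
v,u=np.nonzero(r);k=(abs(u-350)<25)&(abs(v-226)<25);print("red",u[k].mean(),v[k].mean(),k.sum(),cv2.minAreaRect(np.c_[u[k],v[k]].astype(np.float32)))
```

```text
[1137.9817351   647.24999176    0.        ]
[674.77793965  23.7118438    0.        ]
plate [680.3  -6.8   8. ]
plate [ 710.7 -175.3    8. ]
plate [ 438.6 -227.     8. ]
plate [407.1 -61.4   8. ]
knob 0.67 350.11653116531164 225.73712737127371 369 [614.90781781 -99.76803967 191.        ]
((350.3235168457031, 225.70591735839844), (14.55213737487793, 26.436382293701172), 14.03624439239502)
push_face 0.54 356.67676767676767 306.050505050505 [ 465.6979588  -142.23490473    0.        ] ((356.3334655761719, 305.14349365234375), (7.607519626617432, 44.1181640625), 78.9964599609375)
jug 0.82 248.7531411677753 248.67405764966742 [581.14860237  89.629155    85.        ] ((251.8425750732422, 250.50830078125), (49.949363708496094, 39.914894104003906), 41.987213134765625)
biscuits 0.82 444.0269636576788 276.3423212192263 [ 526.99969031 -308.92726103   78.        ] ((443.5, 276.0), (26.0, 37.0), 90.0)
tub 0.96 425.8178780284043 221.249791144528 [ 646.14192148 -288.23361826   38.        ] ((426.1000671386719, 221.30003356933594), (38.01315689086914, 38.013153076171875), 26.56505012512207)
mould 0.94 348.2504854368932 265.9864077669903 [ 548.41790254 -115.90633617   60.        ] ((348.0, 266.0), (24.0, 26.0), 90.0)
red 350.4429824561403 226.75877192982455 228 ((351.2415466308594, 225.2864990234375), (12.891945838928223, 23.835107803344727), 12.994616508483887)
```

View pics/t1.png

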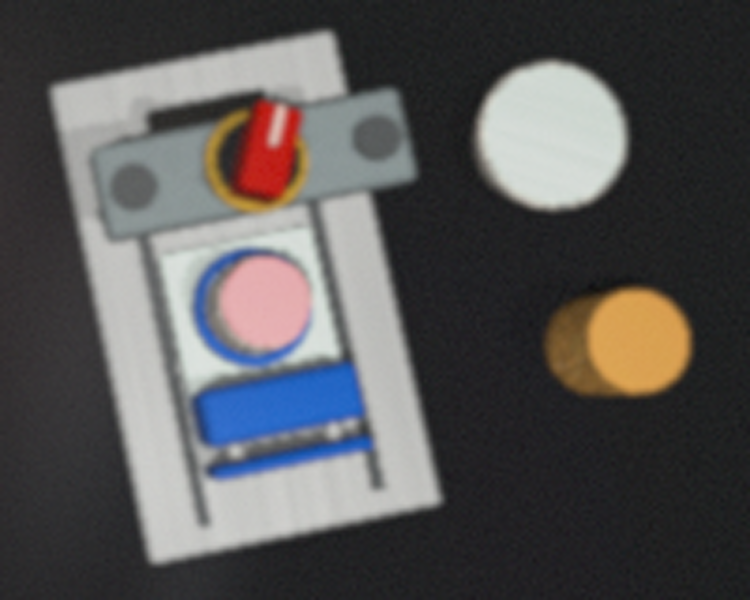

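The crop shows the bridge corners at about (93,150), (398,90), (417,178) and (112,240). The knob bar tilts slightly to the right, and the thin pad front runs from (207,475) to (372,445).

Run:
```python
from h import *
C=lambda x,y:(280+x/3.75,185+y/3.75)
q=[onz("top",C(*p),137) for p in((93,150),(398,90),(417,178),(112,240))]
print("bridge",np.round(q,1),np.mean(q,0)); 
for a,b in((0,1),(3,2)):
  d=q[b]-q[a];print(np.linalg.norm(d),np.degrees(np.arctan2(d[0],-d[1])))
print("collar",onz("top",C(256,160),148))
a,b=[onz("top",C(*p),191) for p in((272,145),(281,107))];print("knob yaw",np.degrees(np.arctan2((b-a)[1],(b-a)[0])))
t=onz("top",C(278,145),191);print("bar top ctr",t)
for z in(40,50,60,70):
  a,b=[onz("top",C(*p),z) for p in((209,478),(373,448))];m=(a+b)/2
  print(z,np.linalg.norm(b-a),np.degrees(np.arctan2((b-a)[0],-(b-a)[1])),m,"side:",proj("side",m),proj("side",a),proj("side",b))
s=arm.snapshot("side");cv2.imwrite("pics/s1.png",cv2.resize(s[140:250,255:385],(709,600),interpolation=cv2.INTER_CUBIC))
```

```text
bridge [[ 623.1  -20.2  137. ]
 [ 655.7 -180.2  137. ]
 [ 609.4 -188.8  137. ]
 [ 576.4  -29.7  137. ]] [ 616.14342695 -104.72404654  137.        ]
163.31156019070937 11.513879298105275
162.50410228329648 11.729889704771155
collar [ 616.91930669 -103.18906128  148.        ]
knob yaw -14.248505013532967
bar top ctr [ 618.81309245 -107.29498596  191.        ]
40 93.38085650246227 10.239275159591221 [ 461.33336947 -137.21565899   40.        ] side: [354.39420771 208.28241568] [357.62313142 217.72037532] [351.41796207 199.58301963]
50 92.55654299611315 10.239275159591184 [ 461.52322351 -135.46039845   50.        ] side: [354.6994197 205.2518981] [357.9334282  214.53861215] [351.71792069 196.69028526]
60 91.73222948976407 10.239275159591216 [ 461.71307755 -133.70513791   60.        ] side: [355.00866002 202.18138228] [358.24775786 211.31549615] [352.02189408 193.75883331]
70 90.90791598341492 10.239275159591216 [ 461.90293159 -131.94987737   70.        ] side: [355.32200896 199.0700711 ] [358.56619954 208.05021584] [352.32996339 190.78788124]
```

View pics/s1.png

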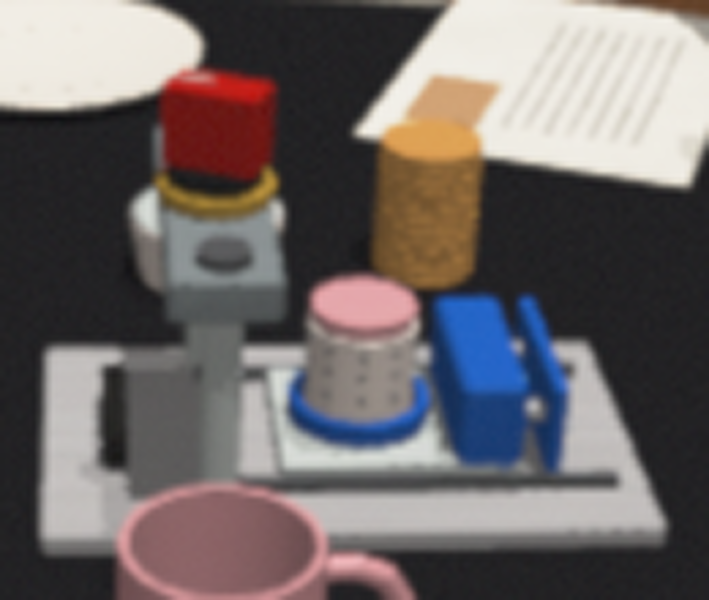

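The side crop fits the pad top at z≈60, the pad front centre at about (462,-134) and the knob axis at (616,-104), with travel at yaw ≈10.9°. I'm moving to a point in front of the pad with the fingers closed.

```bash
python3 -m handwheel '[{"dp":[1.7,4.2,0],"yaw":-2,"fingers":0},{"dp":[3.4,8.4,0],"yaw":-4,"fingers":0},{"dp":[5.1,12.6,0],"yaw":-6.7,"fingers":0},{"dp":[6.8,16.8,0],"yaw":-6.7,"fingers":0},{"dp":[8.5,21,0],"yaw":-6.7,"fingers":0}]' 20
python3 -m handwheel '[{"dp":[1.7,4.2,0],"yaw":0,"fingers":0},{"dp":[3.4,8.4,0],"yaw":0,"fingers":0},{"dp":[5.1,12.6,0],"yaw":0,"fingers":0},{"dp":[6.8,16.8,0],"yaw":0,"fingers":0},{"dp":[8.5,21,0],"yaw":0,"fingers":0}]'
```

```text
t: 1.8
eef_pos: [289.9, -431.6, 230.6]
eef_rot: [180.0, -0.0, 10.9]
contact_force: [1.2, 0.4, -0.2]
opening: 57.4
finger_force: 0.0
t: 2.3
eef_pos: [374.9, -221.5, 230.8]
eef_rot: [180.0, -0.0, 10.9]
contact_force: [1.1, -0.8, -0.7]
opening: 17.3
finger_force: 0.0
```

```bash
python3 -m handwheel '[{"dp":[2.2,4,0],"yaw":0,"fingers":0},{"dp":[4.4,7.9,0],"yaw":0,"fingers":0},{"dp":[4.4,7.9,-4.5],"yaw":0,"fingers":0},{"dp":[4.4,7.9,-9],"yaw":0,"fingers":0},{"dp":[4.4,7.9,-13],"yaw":0,"fingers":0}]'
python3 -m handwheel '[{"dp":[0,0,-2.5],"yaw":0,"fingers":0},{"dp":[0,0,-5],"yaw":0,"fingers":0},{"dp":[0,0,-5],"yaw":0,"fingers":0}]'
python3 - <<'E'
from h import *
b=arm.snapshot("top");s=arm.snapshot("side")
im=np.hstack([cv2.resize(b[225:345,290:410],(400,400)),cv2.resize(s[130:250,290:410],(400,400))]);cv2.imwrite("pics/c2.png",im)
print(arm.state()["contact_force"],arm.state()["moment"],arm.state()["eef_pos"])
E
```

```text
t: 2.8
eef_pos: [418.5, -143.9, 99.2]
eef_rot: [180.0, -0.1, 11.0]
contact_force: [1.8, -0.7, -0.2]
opening: 0.2
finger_force: 0.0
t: 3.1
eef_pos: [416.9, -143.7, 48.3]
eef_rot: [-179.9, 0.2, 11.0]
contact_force: [-0.5, 0.5, -0.6]
opening: 0.4
finger_force: 0.0
[ 0.27287318 -0.52385316  0.89113495] [ 0.00649336 -0.04542988 -0.00821626] [ 418.54384398 -144.15768695   50.87477549]
```

View pics/c2.png

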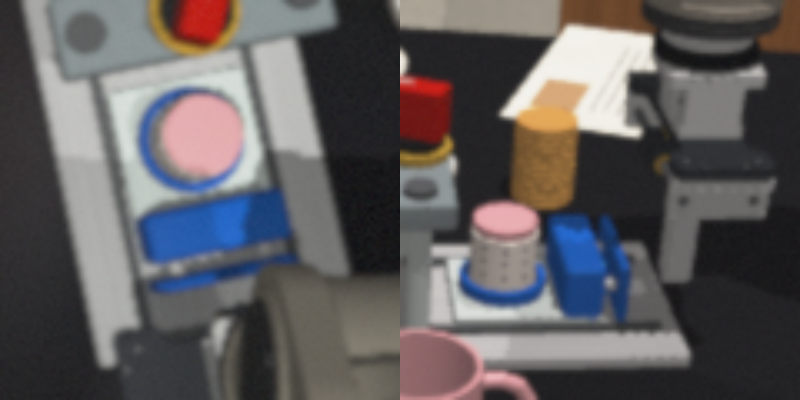

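Left shows the top view and right the side view. The closed fingers stand about 35 mm before the pad, at pad height and roughly centred. Now I'll push along (0.982, 0.189).

```bash
python3 -m handwheel '[{"dp":[0.7,0.13,0],"yaw":0,"fingers":0},{"dp":[1.4,0.27,0],"yaw":0,"fingers":0},{"dp":[2.1,0.4,0],"yaw":0,"fingers":0},{"dp":[2.6,0.5,0],"yaw":0,"fingers":0},{"dp":[3,0.58,0],"yaw":0,"fingers":0}]'
python3 -m handwheel '[{"dp":[0.4,0.08,0],"yaw":0,"fingers":0},{"dp":[0.8,0.15,0],"yaw":0,"fingers":0},{"dp":[1.2,0.23,0],"yaw":0,"fingers":0},{"dp":[1.6,0.31,0],"yaw":0,"fingers":0},{"dp":[2,0.39,0],"yaw":0,"fingers":0}]'
python3 -m handwheel '[{"dp":[0.4,0.08,0],"yaw":0,"fingers":0},{"dp":[0.8,0.15,0],"yaw":0,"fingers":0},{"dp":[1.2,0.23,0],"yaw":0,"fingers":0},{"dp":[1.6,0.31,0],"yaw":0,"fingers":0},{"dp":[2,0.39,0],"yaw":0,"fingers":0}]'
```

```text
t: 3.7
eef_pos: [449.2, -138.3, 50.7]
eef_rot: [180.0, -0.0, 10.9]
contact_force: [-0.4, 0.3, -1.2]
opening: 0.4
finger_force: 0.0
t: 4.2
eef_pos: [468.6, -134.4, 50.4]
eef_rot: [-180.0, 0.0, 10.9]
contact_force: [-2.8, 1.4, 1.4]
opening: 0.4
finger_force: 1.1
t: 4.7
eef_pos: [488.7, -130.5, 50.4]
eef_rot: [-180.0, 0.0, 10.9]
contact_force: [-1.7, 2.0, -0.8]
opening: 0.6
finger_force: 1.1
```

```bash
python3 -m handwheel '[{"dp":[0.4,0.08,0],"yaw":0,"fingers":0},{"dp":[0.8,0.15,0],"yaw":0,"fingers":0},{"dp":[1.2,0.23,0],"yaw":0,"fingers":0},{"dp":[1.6,0.31,0],"yaw":0,"fingers":0},{"dp":[2,0.39,0],"yaw":0,"fingers":0}]'
python3 -m handwheel '[{"dp":[0.2,0.04,0],"yaw":0,"fingers":0},{"dp":[0.4,0.08,0],"yaw":0,"fingers":0},{"dp":[0.6,0.12,0],"yaw":0,"fingers":0}]'
python3 -c "
from bench import arm
s=arm.state();print(s['contact_force'],s['eef_pos'])"
```

```text
t: 5.2
eef_pos: [508.8, -126.7, 50.5]
eef_rot: [-180.0, 0.0, 10.9]
contact_force: [-2.7, 2.5, 0.3]
opening: 0.2
finger_force: 1.1
t: 5.5
eef_pos: [514.6, -125.5, 50.5]
eef_rot: [-180.0, -0.0, 10.9]
contact_force: [-2.2, 0.7, 0.2]
opening: 0.4
finger_force: 1.1
[-2.16952203  0.67377487  0.21058637] [ 514.59200722 -125.50855198   50.4991516 ]
```

```bash
python3 -m handwheel '[{"dp":[0.2,0.04,0],"yaw":0,"fingers":0},{"dp":[0.3,0.06,0],"yaw":0,"fingers":0}]'
python3 -m handwheel '[{"dp":[0.1,0.02,0],"yaw":0,"fingers":0},{"dp":[0.2,0.04,0],"yaw":0,"fingers":0}]'
```

```text
t: 5.7
eef_pos: [517.7, -124.9, 50.5]
eef_rot: [-180.0, -0.0, 10.9]
contact_force: [-2.5, 0.7, 0.1]
opening: 0.5
finger_force: 1.1
t: 5.9
eef_pos: [519.5, -124.6, 50.5]
eef_rot: [-180.0, 0.0, 10.9]
contact_force: [-2.1, 2.3, 0.4]
opening: 0.6
finger_force: 1.0
```

```bash
python3 -m handwheel '[{"dp":[0.1,0.02,0],"yaw":0,"fingers":0},{"dp":[0.2,0.04,0],"yaw":0,"fingers":0},{"dp":[0.2,0.04,0],"yaw":0,"fingers":0}]'
python3 -m handwheel '[{"dp":[0.1,0.02,0],"yaw":0,"fingers":0},{"dp":[0.2,0.04,0],"yaw":0,"fingers":0},{"dp":[0.2,0.04,0],"yaw":0,"fingers":0}]'
```

```text
t: 6.2
eef_pos: [521.6, -124.1, 50.5]
eef_rot: [-180.0, -0.0, 10.9]
contact_force: [-1.1, 1.5, 0.5]
opening: 0.7
finger_force: 0.9
t: 6.5
eef_pos: [523.1, -123.8, 50.4]
eef_rot: [-180.0, 0.0, 10.9]
contact_force: [-6.1, 0.7, 3.7]
opening: 0.5
finger_force: 2.7
```

```bash
python3 -m handwheel '[{"dp":[0.1,0.02,0],"yaw":0,"fingers":0},{"dp":[0.15,0.03,0],"yaw":0,"fingers":0},{"dp":[0.15,0.03,0],"yaw":0,"fingers":0}]'
python3 -m handwheel '[{"dp":[0.1,0.02,0],"yaw":0,"fingers":0},{"dp":[0.15,0.03,0],"yaw":0,"fingers":0},{"dp":[0.15,0.03,0],"yaw":0,"fingers":0}]'
```

```text
t: 6.8
eef_pos: [524.2, -123.7, 50.4]
eef_rot: [-180.0, 0.1, 10.9]
contact_force: [-8.4, 0.8, 7.1]
opening: 0.5
finger_force: 4.0
t: 7.1
eef_pos: [525.3, -123.4, 50.4]
eef_rot: [-180.0, 0.1, 10.9]
contact_force: [-10.5, 0.6, 9.7]
opening: 0.4
finger_force: 5.3
```

The force rises at about 2 N/mm from x≈521, which fits the pad springs against the end stop at the predicted home. Backing off and rising.

```bash
python3 -m handwheel '[{"dp":[-0.5,-0.1,0],"yaw":0,"fingers":0},{"dp":[-1.5,-0.3,0],"yaw":0,"fingers":0},{"dp":[-3,-0.58,0.5],"yaw":0,"fingers":0},{"dp":[-4,-0.8,4.5],"yaw":0,"fingers":0},{"dp":[-4,-0.8,9],"yaw":0,"fingers":0}]'
python3 -m handwheel '[{"dp":[0,0,4.5],"yaw":0,"fingers":100},{"dp":[0,0,9],"yaw":0,"fingers":100},{"dp":[0,0,12],"yaw":0,"fingers":100},{"dp":[0,0,12],"yaw":0,"fingers":100}]'
python3 - <<'E'
from h import *
b=arm.snapshot("top");s=arm.snapshot("side")
im=np.hstack([cv2.resize(b[190:330,280:420],(400,400)),cv2.resize(s[130:250,265:385],(400,400))]);cv2.imwrite("pics/c3.png",im)
S=arm.state();print(S["joint_pos"],S["moment"])
for d in arm.silhouettes("top","knob_grip")[:1]:
  v,u=np.nonzero(d["region"]);print(u.mean(),v.mean())
E
```

```text
t: 7.6
eef_pos: [483.4, -131.6, 140.6]
eef_rot: [-179.9, 0.2, 10.9]
contact_force: [1.1, -0.4, 0.5]
opening: 0.4
finger_force: 0.0
t: 8.0
eef_pos: [487.6, -131.7, 265.0]
eef_rot: [179.8, -0.4, 10.9]
contact_force: [1.1, -0.3, -1.1]
opening: 29.2
finger_force: 0.0
[ 23.74100113   7.53558548 -17.38575439 110.72430361   2.57682848
  62.00669409 -73.80540735] [-0.02558598  0.05637462  0.02465321]
350.1590296495957 225.2533692722372
```

View pics/c3.png

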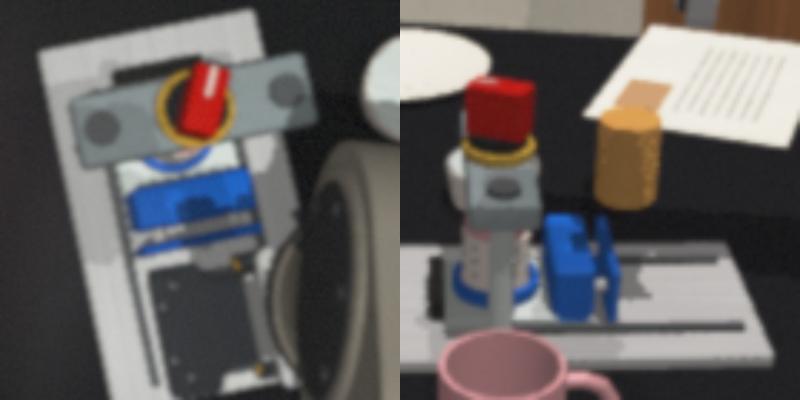

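Top and side views show the sled home and the mould under the foot. The knob bar stands at about yaw -13°, with its top near (205,100) in the left half. Moving above the knob and turning to its yaw.

```bash
python3 -m handwheel '[{"dp":[3,0.6,0],"yaw":-6,"fingers":80},{"dp":[6,1.2,0],"yaw":-12,"fingers":80},{"dp":[9,1.8,0],"yaw":-18,"fingers":80},{"dp":[12,2.6,0],"yaw":-24,"fingers":80},{"dp":[13,2.8,0],"yaw":-24,"fingers":80}]'
python3 -m handwheel '[{"dp":[0,0,0],"yaw":0,"fingers":80},{"dp":[0,0,0],"yaw":0,"fingers":80}]'
python3 - <<'E'
from h import *
S=arm.state();print(S["eef_pos"],S["joint_pos"],S["moment"],S["contact_force"])
b=arm.snapshot("top");s=arm.snapshot("side")
im=np.hstack([cv2.resize(b[170:290,280:400],(400,400)),cv2.resize(s[80:200,235:355],(400,400))]);cv2.imwrite("pics/c4.png",im)
E
```

```text
t: 8.65
eef_pos: [617.7, -101.7, 258.2]
eef_rot: [-180.0, 0.1, -13.2]
contact_force: [0.4, 0.7, -0.1]
opening: 75.3
finger_force: 0.0
t: 8.85
eef_pos: [615.2, -103.5, 259.5]
eef_rot: [180.0, 0.1, -13.0]
contact_force: [-0.3, -0.4, -0.6]
opening: 75.7
finger_force: 0.0
[ 615.22305569 -103.4837603   259.47437359] [  15.61979029   19.15705871  -15.25590348   96.08736699    5.43939983
   65.59095305 -104.06958583] [0.04105401 0.03189398 0.05589182] [-0.25190477 -0.35045344 -0.60016729]
```

View pics/c4.png

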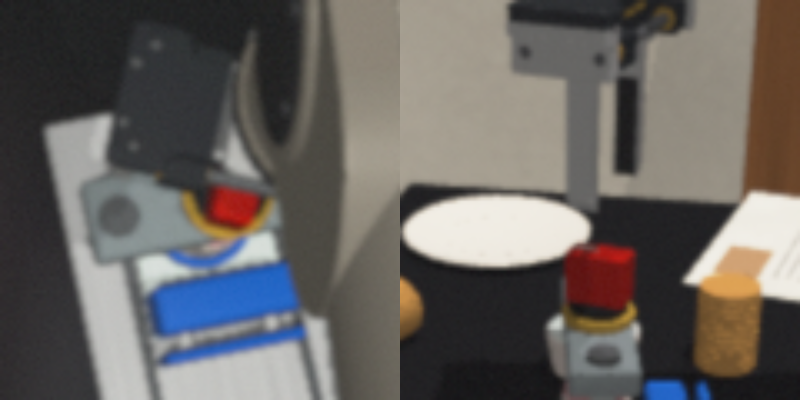

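The gripper stands over the knob. Clockwise turning lowers joint 7, which is already at -104° with a limit of -156°. I'll start half a turn round, since the grasp is the same.

```bash
python3 -m handwheel '[{"dp":[0,0,0],"yaw":8,"fingers":80},{"dp":[0,0,0],"yaw":16,"fingers":80},{"dp":[0,0,0],"yaw":24,"fingers":80},{"dp":[0,0,0],"yaw":32,"fingers":80},{"dp":[0,0,0],"yaw":40,"fingers":80}]' >/dev/null
python3 -m handwheel '[{"dp":[0,0,0],"yaw":8,"fingers":80},{"dp":[0,0,0],"yaw":16,"fingers":80},{"dp":[0,0,0],"yaw":24,"fingers":80},{"dp":[0,0,0],"yaw":32,"fingers":80},{"dp":[0,0,0],"yaw":40,"fingers":80}]' >/dev/null
python3 -m handwheel '[{"dp":[0,0,0],"yaw":8,"fingers":80},{"dp":[0,0,0],"yaw":16,"fingers":80},{"dp":[0,0,0],"yaw":24,"fingers":80},{"dp":[0,0,0],"yaw":32,"fingers":80},{"dp":[0,0,0],"yaw":40,"fingers":80}]' >/dev/null
python3 -m handwheel '[{"dp":[0,0,0],"yaw":8,"fingers":80},{"dp":[0,0,0],"yaw":16,"fingers":80},{"dp":[0,0,0],"yaw":24,"fingers":80},{"dp":[0,0,0],"yaw":32,"fingers":80},{"dp":[0,0,0],"yaw":40,"fingers":80}]' >/dev/null
python3 -m handwheel '[{"dp":[0,0,0],"yaw":8,"fingers":80},{"dp":[0,0,0],"yaw":16,"fingers":80},{"dp":[0,0,0],"yaw":20,"fingers":80},{"dp":[0,0,0],"yaw":20,"fingers":80},{"dp":[0,0,0],"yaw":20,"fingers":80}]'
python3 -c "
from bench import arm
s=arm.state();print(s['joint_pos'],s['eef_pos'],s['moment'])"
```

```text
t: 11.45
eef_pos: [616.0, -103.7, 260.6]
eef_rot: [-180.0, 0.0, 166.8]
contact_force: [-0.5, 0.2, -0.4]
opening: 75.3
finger_force: 0.0
[ 39.98495382  25.12138049 -48.52812468  94.52834829  19.90805872
  69.41256436  63.81630047] [ 615.98920569 -103.66684924  260.63032885] [-0.01969301 -0.14156062  0.02720349]
```

```bash
python3 -m handwheel '[{"dp":[0,0,-2.5],"yaw":0,"fingers":80},{"dp":[0,0,-5],"yaw":0,"fingers":80},{"dp":[0,0,-7],"yaw":0,"fingers":80},{"dp":[0,0,-7.8],"yaw":0,"fingers":80},{"dp":[0,0,-7.8],"yaw":0,"fingers":80}]'
python3 -m handwheel '[{"dp":[0,0,0],"yaw":0,"fingers":20},{"dp":[0,0,0],"yaw":0,"fingers":20},{"dp":[0,0,0],"yaw":0,"fingers":20},{"dp":[0,0,0],"yaw":0,"fingers":20},{"dp":[0,0,0],"yaw":0,"fingers":20}]' 5
python3 -m handwheel '[{"dp":[0,0,0],"yaw":0,"fingers":20},{"dp":[0,0,0],"yaw":0,"fingers":20},{"dp":[0,0,0],"yaw":0,"fingers":20},{"dp":[0,0,0],"yaw":0,"fingers":20},{"dp":[0,0,0],"yaw":0,"fingers":20}]'
python3 -c "
from bench import arm
s=arm.state();print(s['joint_pos'],s['eef_pos'],s['moment'],s['contact_force'])"
```

```text
t: 11.95
eef_pos: [616.0, -103.2, 181.9]
eef_rot: [-180.0, -0.1, 166.9]
contact_force: [-1.0, 0.8, 0.4]
opening: 75.1
finger_force: 0.0
t: 12.45
eef_pos: [616.6, -103.2, 182.7]
eef_rot: [-180.0, 0.0, 166.9]
contact_force: [-0.0, -0.7, 0.6]
opening: 38.4
finger_force: 0.0
t: 12.95
eef_pos: [616.5, -102.8, 182.5]
eef_rot: [180.0, 0.0, 167.0]
contact_force: [-0.3, 3.7, 1.4]
opening: 23.9
finger_force: 5.0
[ 38.29282846  29.2706802  -46.63208353  99.14509084  23.73015331
  61.94684686  60.84324351] [ 616.54656893 -102.78200955  182.53462738] [ 0.84744694 -0.10630614 -0.02306826] [-0.26689924  3.67739247  1.36404766]
```

```bash
python3 -m handwheel '[{"dp":[0.03,0.12,0],"yaw":0,"fingers":20},{"dp":[0.03,0.12,0],"yaw":0,"fingers":20},{"dp":[0.03,0.12,0],"yaw":0,"fingers":20}]'
python3 -c "
from bench import arm
s=arm.state();print(s['moment'],s['contact_force'])"
```

```text
t: 13.25
eef_pos: [616.7, -102.5, 182.5]
eef_rot: [-180.0, -0.0, 166.9]
contact_force: [-1.7, -1.9, 3.6]
opening: 24.3
finger_force: 5.0
[-0.65570497  0.35837403 -0.08202985] [-1.69416653 -1.93796945  3.64815656]
```

```bash
python3 -m handwheel '[{"dp":[-0.01,-0.04,0],"yaw":0,"fingers":10},{"dp":[-0.01,-0.04,0],"yaw":0,"fingers":10},{"dp":[-0.01,-0.04,0],"yaw":0,"fingers":10},{"dp":[-0.01,-0.04,0],"yaw":0,"fingers":10}]' 45
python3 -c "
from bench import arm
s=arm.state();print(s['moment'],s['contact_force'])"
python3 -m handwheel '[{"dp":[0,0,0],"yaw":-3,"fingers":10},{"dp":[0,0,0],"yaw":-6,"fingers":10},{"dp":[0,0,0],"yaw":-9,"fingers":10}]'
python3 -c "
from bench import arm
s=arm.state();print(s['moment'],s['contact_force'])"
python3 -m handwheel '[{"dp":[0,0,0],"yaw":-3,"fingers":10},{"dp":[0,0,0],"yaw":-6,"fingers":10},{"dp":[0,0,0],"yaw":-9,"fingers":10}]'
python3 -c "
from bench import arm
s=arm.state();print(s['moment'],s['contact_force'])"
```

```text
t: 13.65
eef_pos: [616.7, -102.5, 182.5]
eef_rot: [-180.0, 0.0, 166.9]
contact_force: [-1.9, -2.0, 4.2]
opening: 23.8
finger_force: 45.0
[-0.6506111   0.38208433 -0.05228223] [-1.90801333 -1.97630675  4.19154832]
t: 13.95
eef_pos: [616.7, -102.3, 182.5]
eef_rot: [-180.0, 0.0, 157.8]
contact_force: [-2.6, -2.4, 4.2]
opening: 23.7
finger_force: 45.0
[-0.51852599  0.3101894   0.19541977] [-2.62801436 -2.39422017  4.2472986 ]
t: 14.25
eef_pos: [616.8, -102.1, 182.5]
eef_rot: [180.0, 0.0, 148.8]
contact_force: [-2.2, -1.0, 3.8]
opening: 23.7
finger_force: 45.0
[-0.29255859  0.10251319  0.23620759] [-2.20068319 -0.97771303  3.76714443]
```

```bash
cat > m.sh <<'E'
python3 -c "
from bench import arm
import numpy as np
s=arm.state();print('   M',np.round(s['moment'],3),'F',np.round(s['contact_force'],1),'yaw',round(s['eef_rot'][2],1),'j7',round(s['joint_pos'][6],1))"
E
for i in 1; do :; done
python3 -m handwheel '[{"dp":[0,0,0],"yaw":-3,"fingers":10},{"dp":[0,0,0],"yaw":-6,"fingers":10},{"dp":[0,0,0],"yaw":-9,"fingers":10}]' >/dev/null; bash m.sh
python3 -m handwheel '[{"dp":[0,0,0],"yaw":-3,"fingers":10},{"dp":[0,0,0],"yaw":-6,"fingers":10},{"dp":[0,0,0],"yaw":-9,"fingers":10}]' >/dev/null; bash m.sh
python3 -m handwheel '[{"dp":[0,0,0],"yaw":-3,"fingers":10},{"dp":[0,0,0],"yaw":-6,"fingers":10}]' >/dev/null; bash m.sh
```

```text
M [-0.12  -0.096  0.205] F [-0.5 -0.8  3.1] yaw 139.8 j7 36.4
   M [ 0.016 -0.354  0.197] F [ 0.8 -0.   1.5] yaw 130.9 j7 28.3
   M [ 0.107 -0.609  0.253] F [2.3 0.4 1.6] yaw 124.9 j7 22.9
```

```bash
python3 -m handwheel '[{"dp":[0,0,0],"yaw":-3,"fingers":10},{"dp":[0,0,0],"yaw":-6,"fingers":10}]' >/dev/null; bash m.sh
python3 -m handwheel '[{"dp":[0,0,0],"yaw":-3,"fingers":10},{"dp":[0,0,0],"yaw":-6,"fingers":10}]' >/dev/null; bash m.sh
python3 -m handwheel '[{"dp":[0,0,0],"yaw":-3,"fingers":10},{"dp":[0,0,0],"yaw":-6,"fingers":10}]' >/dev/null; bash m.sh
```

```text
M [ 0.127 -0.739  0.253] F [2.3 1.  1.3] yaw 118.9 j7 17.5
   M [ 0.239 -1.031  0.176] F [ 3.4  1.  -0.6] yaw 112.9 j7 12.0
   M [ 0.24  -1.248  0.199] F [ 5.3  0.7 -0.3] yaw 106.9 j7 6.6
```

Side force is building up in +x, so I'll add 1 mm of x as I turn.

```bash
python3 -m handwheel '[{"dp":[0.05,0,0],"yaw":-3,"fingers":10},{"dp":[0.1,0,0],"yaw":-6,"fingers":10}]' >/dev/null; bash m.sh
python3 -m handwheel '[{"dp":[0,0,0],"yaw":-3,"fingers":10},{"dp":[0,0,0],"yaw":-6,"fingers":10}]' >/dev/null; bash m.sh
python3 -m handwheel '[{"dp":[0,0,0],"yaw":-3,"fingers":10},{"dp":[0,0,0],"yaw":-6,"fingers":10}]' >/dev/null; bash m.sh
```

```text
M [0.368 0.534 0.197] F [-2.5  1.2  4.6] yaw 100.9 j7 1.1
   M [ 0.335 -0.252  0.235] F [0.1 1.4 1.8] yaw 94.9 j7 -4.3
   M [ 0.306 -0.471  0.285] F [1.2 0.9 1.7] yaw 88.9 j7 -9.8
```

```bash
python3 -m handwheel '[{"dp":[0,0,0],"yaw":-3,"fingers":10},{"dp":[0,0,0],"yaw":-6,"fingers":10}]' >/dev/null; bash m.sh
python3 -m handwheel '[{"dp":[0,0,0],"yaw":-3,"fingers":10},{"dp":[0,0,0],"yaw":-6,"fingers":10}]' >/dev/null; bash m.sh
```

```text
M [ 0.23  -0.722  0.212] F [3.6 0.4 1.3] yaw 82.9 j7 -15.3
   M [ 0.203 -0.987  0.242] F [2.9 1.1 1.2] yaw 76.9 j7 -20.7
```

```bash
python3 -m handwheel '[{"dp":[0.03,0,0],"yaw":-3,"fingers":10},{"dp":[0.05,0,0],"yaw":-6,"fingers":10}]' >/dev/null; bash m.sh
python3 -m handwheel '[{"dp":[0,0,0],"yaw":-3,"fingers":10},{"dp":[0,0,0],"yaw":-6,"fingers":10}]' >/dev/null; bash m.sh
python3 -m handwheel '[{"dp":[0,0,0],"yaw":-3,"fingers":10},{"dp":[0,0,0],"yaw":-6,"fingers":10}]' >/dev/null; bash m.sh
```

```text
M [ 0.178 -0.247  0.282] F [0.4 0.3 0.6] yaw 70.9 j7 -26.2
   M [ 0.139 -0.726  0.294] F [2.7 1.3 0.2] yaw 64.9 j7 -31.7
   M [-0.091 -0.894  0.397] F [ 3.5  0.2 -0.5] yaw 58.9 j7 -37.2
```

```bash
python3 -m handwheel '[{"dp":[0,0,0],"yaw":-2,"fingers":10},{"dp":[0,0,0],"yaw":-4,"fingers":10}]' >/dev/null; bash m.sh
python3 -m handwheel '[{"dp":[0,0,0],"yaw":-2,"fingers":10},{"dp":[0,0,0],"yaw":-4,"fingers":10}]' >/dev/null; bash m.sh
python3 -m handwheel '[{"dp":[0,0,0],"yaw":-2,"fingers":10},{"dp":[0,0,0],"yaw":-4,"fingers":10}]' >/dev/null; bash m.sh
```

```text
M [-0.081 -1.014  0.404] F [ 4.4 -0.1  0. ] yaw 54.9 j7 -40.8
   M [-0.184 -1.116  0.46 ] F [ 4.3 -0.4  0. ] yaw 50.9 j7 -44.5
   M [-0.24  -1.264  0.424] F [ 4.8 -1.  -1.5] yaw 46.9 j7 -48.1
```

The moment has levelled near 0.41 N m since yaw ≈57°, so the clutch is slipping. I'll aim for about 38° of slip, near two clicks, which ends at yaw ≈19°.

```bash
python3 -m handwheel '[{"dp":[0.05,0,0],"yaw":-3,"fingers":10},{"dp":[0.06,0,0],"yaw":-6,"fingers":10},{"dp":[0.06,0,0],"yaw":-9,"fingers":10}]' >/dev/null; bash m.sh
python3 -m handwheel '[{"dp":[0,0,0],"yaw":-3,"fingers":10},{"dp":[0,0,0],"yaw":-6,"fingers":10},{"dp":[0,0,0],"yaw":-9,"fingers":10}]' >/dev/null; bash m.sh
python3 -m handwheel '[{"dp":[0,0,0],"yaw":-3,"fingers":10},{"dp":[0,0,0],"yaw":-6,"fingers":10},{"dp":[0,0,0],"yaw":-9,"fingers":10}]' >/dev/null; bash m.sh
```

```text
M [-0.409 -0.656  0.38 ] F [ 3.3 -0.7  0.9] yaw 37.9 j7 -56.4
   M [-0.581 -0.859  0.386] F [ 2.4 -1.9  0.5] yaw 28.9 j7 -64.7
   M [-0.849 -0.985  0.46 ] F [ 3.3 -2.8 -0.4] yaw 19.8 j7 -73.0
```

```bash
python3 -m handwheel '[{"dp":[0,0,0],"yaw":0,"fingers":80},{"dp":[0,0,0],"yaw":0,"fingers":80},{"dp":[0,0,0],"yaw":0,"fingers":80},{"dp":[0,0,0],"yaw":0,"fingers":80},{"dp":[0,0,0],"yaw":0,"fingers":80}]'
python3 -m handwheel '[{"dp":[0,0,2],"yaw":0,"fingers":80},{"dp":[0,0,5],"yaw":0,"fingers":80},{"dp":[0,0,9],"yaw":0,"fingers":80},{"dp":[-4,0,11],"yaw":0,"fingers":80},{"dp":[-8,0,11],"yaw":0,"fingers":80}]'
python3 -m handwheel '[{"dp":[-4,-4,0],"yaw":0,"fingers":80},{"dp":[-7,-8,0],"yaw":0,"fingers":80},{"dp":[-9,-12,0],"yaw":0,"fingers":80},{"dp":[-9,-12,0],"yaw":0,"fingers":80}]'
python3 - <<'E'
from h import *
b=arm.snapshot("top");s=arm.snapshot("side")
im=np.hstack([cv2.resize(b[190:270,310:390],(400,400),interpolation=cv2.INTER_CUBIC),cv2.resize(s[140:240,255:355],(400,400),interpolation=cv2.INTER_CUBIC)]);cv2.imwrite("pics/c5.png",im)
for n,z in(("jug",85),("biscuits",78),("tub",38)):
  for d in arm.silhouettes("top",n)[:1]:
    v,u=np.nonzero(d["region"]);print(n,d["p"],onz("top",(u.mean(),v.mean()),z))
E
```

```text
t: 19.25
eef_pos: [618.7, -102.3, 182.4]
eef_rot: [-180.0, 0.0, 20.0]
contact_force: [0.3, 0.2, 0.2]
opening: 60.4
finger_force: 0.0
t: 19.75
eef_pos: [539.3, -102.1, 295.0]
eef_rot: [179.9, -0.2, 20.0]
contact_force: [0.2, -0.2, 0.3]
opening: 75.3
finger_force: 0.0
t: 20.15
eef_pos: [445.3, -227.8, 292.8]
eef_rot: [179.9, 0.0, 19.5]
contact_force: [0.0, 1.0, -0.4]
opening: 75.3
finger_force: 0.0
biscuits 0.83 [ 526.9934444 -307.9127274   78.       ]
tub 0.79 [ 646.17505006 -288.09568346   38.        ]
```

View pics/c5.png

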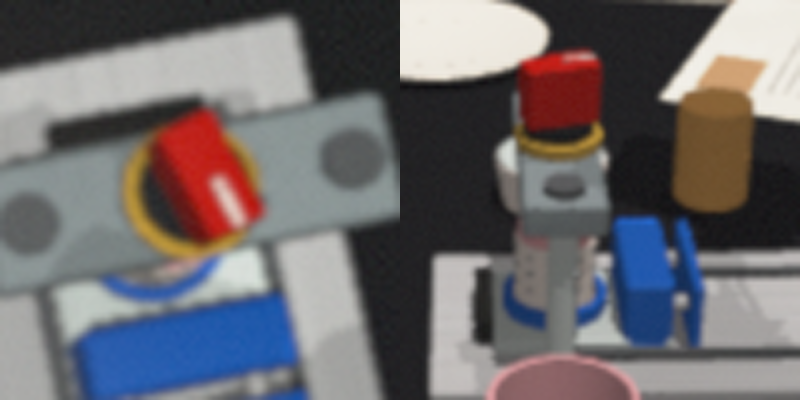

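The final view shows the sled still home, the mould under the foot and the knob turned about 143°. The biscuits and tub have not moved, and the jug's rim shows where it stood. The collar mark is hidden, but the moment record gives about 27–44° of slip, which is 1.4 to 2.2 clicks.

```bash
python3 -c "
from bench import arm
print(arm.job_done())"
```

```text
the job is handed in; nothing more can be done
None
```

I handed in the job at about 20 s: the sled is home against its stop, and the knob was turned until it slipped about 1.4–2.2 clicks (from the moment readings; the collar mark was hidden) and then let go. The biscuits and tub had not moved; the jug was not re-measured but looked in place.

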